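Lock the potting cabinet's small door

TASK

Lock the potting cabinet for the evening: push its small door fully shut, turn the brass disc by one of its black pegs until its slot lines up with the steel bar, then push the bar by its red tab through the disc and the eye on the door until it is fully home. Nothing needs grasping: just push with the fingertips, never lift the bar, and leave the pots and tools standing where they are.

Things in the scene. Friction and masses are not known exactly. Their poses are not given: they have to be found in the camera images.
- cabinet: Low potting cabinet, white laminate top, fixed. Origin on the bench, straight below the disc's axis; z up, x from the door front to the back, y along the bar. 'Cabinet x, y' (mm) below are in this frame: it spans x -55 to 200, y -140 to 220; flat top at height 160. Dark rails 6 mm high, 13 mm apart, flank the bar from y 45 to 208. The top's rear (x above 80) carries bystanders up to 70 mm tall.
- staple (a point): Middle of the aluminium staple that bridges the bar at cabinet x 0, y 45 to 57 (this point: y 51, on the cabinet's top). It is 25 mm wide in x, its top 17 mm above the cabinet's top. The red tab meets it when the bar is fully home.
- disc_axis (a point): Point on the brass disc's axis, on the cabinet's top (cabinet x 0, y 0). The disc is 80 mm in diameter, its top 16 mm above the cabinet's top, cut right through by an open-topped slot 20 mm wide along a diameter. It takes about 1.5 N at a peg and stays where it is left.
- disc (a joint): Angle of the brass disc, rad, growing anticlockwise seen from above; stops at -0.6 and 3.75. At 0 and at pi its slot lies along the bar's line (either will do; the bar passes within about 0.12 rad of it); starts at 0.55 to 2.6. At angle q the pegs stand at cabinet x, y = (34 cos q, 34 sin q) and opposite, on the diameter square to the slot.
- peg_a (a point): Top of one of the disc's two upright black pegs, 10 mm in diameter, standing from 16 to 40 mm above the cabinet's top, 34 mm from the disc's axis; this one at cabinet (34 cos q, 34 sin q).
- peg_b (a point): Top of the other black peg, like the first, opposite it across the disc's axis.
- door (a joint): Opening angle of the small green door, rad: 0 is shut (a firm stop); it grows as the free edge swings out to the robot (-x); starts at 0.3 to 0.7. Stiff hinge (0.12 N m): it stays where it is left. Panel 15 mm thick, centred on the hinge axis's plane, reaching 185 mm from the hinge, height 8 to 154 mm over the bench. Shut, it spans cabinet y 40 to -140, front face at x -70.
- door_hinge (a point): Point on the door's upright hinge axis (cabinet x -62.5, y 45), at the height of the cabinet's top.
- door_edge (a point): Middle of the door's free edge at its top: 185 mm from the hinge, 154 mm above the bench.
- door_eye (a point): Centre of the opening of the aluminium hasp eye, carried on a flat strap 16 mm wide from the door's front back over the cabinet's top, 108 mm from the hinge along the door. Opening 22 mm wide, 16 mm long along the bar; strap top 18 mm above the cabinet's top. With the door shut the eye spans cabinet y -55 to -71, this point at x 0, y -63, 5 mm above the top.
- bar: Loose steel lock bar, about 0.16 kg, 10 x 10 mm, 154 mm long, lying on the cabinet's top between the rails. Origin under its nose (end towards the disc); its y axis runs to the tail, parallel to cabinet y. The nose starts at cabinet y 46 to 56; push it to cabinet -y. Fully home the red tab meets the staple, the nose at cabinet y -83, 12 mm beyond the eye.
- bar_tab (a point): Middle of the rear face of the bar's red push tab (24 mm wide, 14 mm thick along the bar, from 10 to 40 mm above the cabinet's top, at the bar's tail): 154 mm behind the nose and 30 mm above the cabinet's top. Push here towards cabinet -y; the bar slides with about 1 N.
- speckled_pot: White speckled ceramic pot, 72 mm across, 62 mm high, on the cabinet's top at the rear; leave alone. Origin under its centre.
- dibber: Black plastic dibber with a T grip, about 150 mm long, 22 mm high, lying on the cabinet's top at the rear; leave alone. Origin under its shaft.
- tweezers: Two steel tweezers side by side, 110 mm long, 8 mm high, lying on the cabinet's top behind the disc; leave alone. Origin under the middle.
- funnel: Aluminium funnel standing upside down, 80 mm across, 70 mm high, on the cabinet's top at the rear; leave alone. Origin under its centre.
- clay_pot: Terracotta pot, 100 mm across, 90 mm high, on the bench to the robot's right; leave alone. Origin under its centre.
- seed_tin: Round seed tin, 66 mm across, 100 mm high, on the bench to the robot's left; leave alone. Origin under its centre.
- bench_brush: Small hand brush lying on the bench at the robot's right; leave alone. Origin under it.
Mind the look-alikes: they are no part of the job. Leave any orange or turquoise look-alike of the bar alone.

How it is judged:
On the way:
1. the door is shut and the disc's slot is in line with the bar, while the bar is still short of the door's eye (value of joint door below 0.035 rad and (value of joint disc between -0.13 and 0.13 rad or value of joint disc between 3.012 and 3.272 rad) and y of bar in the frame of cabinet above -0.05 m), for 0.2 s.
At the end, for the whole second after the job is handed in: The door is shut (within 0.035 rad), the disc's slot is in line with the bar (within 0.13 rad), and the bar lies at rest in its channel, through the disc and the door's eye, within 6 mm of fully home (nose at cabinet y -77 to -95 mm, within 9 mm of the lock's line) (value of joint door below 0.035 rad and (value of joint disc between -0.13 and 0.13 rad or value of joint disc between 3.012 and 3.272 rad) and y of bar in the frame of cabinet between -0.095 and -0.077 m and x of bar in the frame of cabinet between -0.009 and 0.009 m and z of bar in the frame of cabinet below 0.166 m and linear speed of bar below 0.01 m/s); the robot touches nothing.
It fails at once if the bar is lifted or carried (raised or tilted out of its channel) (z of bar in the frame of cabinet above 0.172 m or z of bar_tab in the frame of cabinet above 0.205 m or not (angle between bar's own z axis and vertical below 0.25 rad)).
It fails at once if a bystander is moved by more than 20 mm (distance of any of speckled_pot, dibber, tweezers, funnel, clay_pot, seed_tin, bench_brush from where it was at the start of the episode above 0.02 m).
It also fails if it takes over 64 s, if anything falls off the work surface, if the arm or the gripper's body presses on something with over 40 N, if the wrist force passes 120 N, or if a joint passes its speed limit or range.

ROBOT

A 6-joint arm with a two-finger parallel gripper is mounted at the origin on the work surface. World frame = base frame: x ahead of the robot, y to its left, z up, the work surface at z = 0. Lengths are in m, angles in rad, forces in N, time in s.
With the tool pointing down it reaches from about 0.3 to 0.875 m from the base axis. Payload 6.4 kg.
Tool frame: the origin (TCP) lies at the very end of the fingers, on their centre line; the grasp point (between the pads) lies 19 mm behind it; z points along the fingers, x is the direction in which the jaws open and shut, and the axes are right-handed (so a half turn about z gives the same grasp; the last joint's range is limited). The gripper opens to 88 mm and grips with 3 to 60 N. Pads are 18 mm wide; open, the fingers measure 123 mm over their backs; the gripper's body (75 mm by 187 mm) begins 45 mm behind the grasp point.
Start: joints at [-1.413, 0.181, 1.607, -0, 1.354, -0.206], TCP at [0.205, -0.537, 0.239] pointing down, gripper open.
Joint ranges: [-2.99, 2.99], [-0.89, 2.07], [0.3, 2.58], [-1.14, 4.28], [0, 2.63], [-3.12, 3.12]. Speed limits (rad/s): [2.57, 2.57, 3.01, 3.14, 3.14, 3.14].

INTERFACE

Orientations are given as a 3x3 rotation matrix whose columns are the frame's x, y, z axes.
In Python, from plant import env gives the robot as it stands. The module is installed in compiled form; this text tells all that it offers. Calls block until the motion is done:
- env.move_ptp(position, orientation): joint-space move of the TCP to a pose.
- env.move_straight(position, ori=None, speed=0.15, guard=None): straight line of the TCP; ori=None keeps the orientation; speed is the mean speed in m/s. With guard (N) it stops when the force on the tool has changed by that much, and returns True; else False.
- env.move_joints(angles): joint-space move.
- env.grip(opening, grasp_force=None): finger opening in m; grasp_force is the grip in N (None keeps the last); returns when the fingers have stopped.
- env.sleep(seconds).
- env.inverse_kinematics(position, orientation): joint angles nearest the present ones, or None.
- env.get_obs(): the state.
- env.get_image(name): name is "scene" or "top" or "wrist"; returns the picture (384x512x3 uint8, red, green, blue); there is no depth.
- env.camera_info(name): a dict with "fx", "fy", "cx", "cy" (pixels), "k1" (the pictures are not rectified: a ray, as slopes to the right and down, at radius r is drawn at 1 + k1 r^2 times it, then the intrinsics apply), "world_from_camera" (4x4, takes a point from camera to world coordinates); the wrist camera has in their place "T_tool_cam" (4x4, takes a point from camera to tool coordinates, whose origin is the TCP and whose axes are the tool frame's). Camera axes: x right, y down, z forward; pixel columns grow to the right and rows downward; lengths in m; the calibration is good to about 2 mm. A picture is of the moment at which its call begins: read the wrist's pose just before it. camera_info takes no time and is no camera call.
A pose or a line that the arm cannot do raises env.Unreachable and nothing moves.
- env.hand_in(): hands the job in, once; it reports no verdict.
The state is a dict: "time": time; "joint_pos": joint angles; "joint_vel": joint speeds; "effort": joint torques, N m; "position": TCP position; "eef_rot": TCP orientation; "contact_force": force on the tool from outside, world axes, zero at the start; "ft_torque": the same for the moment, N m; "width": finger opening in m.
Only numpy, scipy, OpenCV 4.12 (cv2) and the standard library are available. Lean on these libraries where they do the work, as an engineer would, in place of code of your own. Each camera call takes 0.05 s, during which the arm holds its last target.

## Working session

There is one attempt and no reset: what is moved stays moved. The work goes in short steps, each a Python script; the robot and the scene stay as the last script left them, time stands still between calls to the robot, and variables do not carry over. Pictures are saved under pics/ and viewed, and the job is handed in when it is done.

```bash
mkdir -p pics
python3 - <<'E'
from plant import env
import cv2
for n in("scene","top","wrist"):
    o=env.get_obs(); im=env.get_image(n); cv2.imwrite(f"pics/{n}0.png",im[:,:,::-1]); c=env.camera_info(n); print(n,c)
print(o["time"],o["position"],o["eef_rot"],o["width"])
E
```

```text
scene {'fx': 366.7533901677005, 'fy': 366.7533901677005, 'cx': 254.03013638041818, 'cy': 194.47191499993295, 'k1': -0.047168073142682815, 'world_from_camera': array([[-0.22409576,  0.56198741, -0.79621055,  1.45600741],
       [ 0.97426327,  0.10878541, -0.19742546,  0.22854946],
       [-0.02433453, -0.8199609 , -0.57190204,  0.84176233],
       [ 0.        ,  0.        ,  0.        ,  1.        ]])}
top {'fx': 347.36771749573705, 'fy': 347.36771749573705, 'cx': 255.18598853556685, 'cy': 188.3958798755288, 'k1': -0.020129894417107292, 'world_from_camera': array([[-0.02139297, -0.98598861,  0.16543518,  0.36125988],
       [-0.99952565,  0.01742612, -0.02539286, -0.00531629],
       [ 0.02215418, -0.16589994, -0.98589371,  0.99599556],
       [ 0.        ,  0.        ,  0.        ,  1.        ]])}
wrist {'fx': 313.2024467748318, 'fy': 313.2024467748318, 'cx': 254.85768698651862, 'cy': 193.22340519897486, 'k1': -0.05290183383171496, 'T_tool_cam': array([[ 9.99999635e-01,  6.06154550e-04,  6.01798461e-04,
        -4.66541550e-06],
       [-7.54668332e-04,  9.56996896e-01,  2.90097176e-01,
        -7.55066754e-02],
       [-4.00075536e-04, -2.90097524e-01,  9.56997004e-01,
        -1.45604585e-01],
       [ 0.00000000e+00,  0.00000000e+00,  0.00000000e+00,
         1.00000000e+00]])}
0.1 [ 0.20453225 -0.53689062  0.23793053] [[ 3.55765303e-01 -9.34575307e-01 -2.11021857e-04]
 [-9.34574135e-01 -3.55765199e-01  1.51981551e-03]
 [-1.49545628e-03 -3.43482055e-04 -9.99998823e-01]] 0.08803360032888653
```

View pics/top0.png

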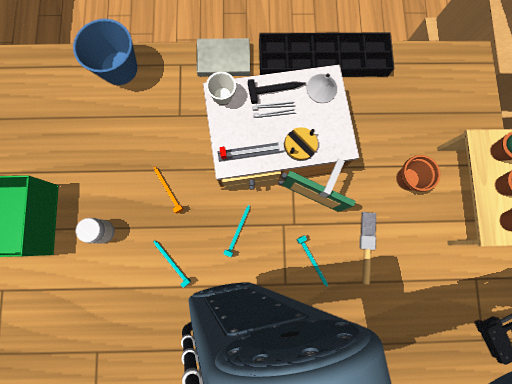

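View pics/scene0.png

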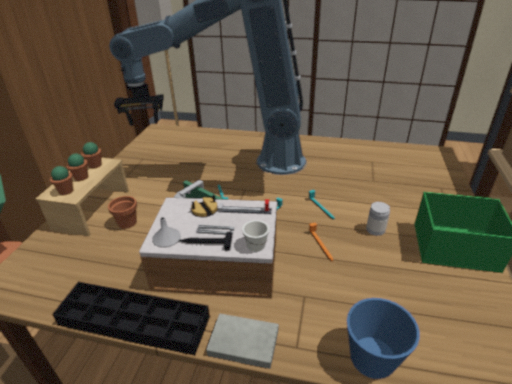

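The top view shows the white top at about (205–358, 68–180), the disc at (301,143), the red tab at (223,152) and the open green door at (280–355, 175–208). I'll zoom in and measure.

```bash
cat > h.py <<'E'
import numpy as np, cv2
from plant import env
def ray(n,uv,obs=None):
    c=env.camera_info(n)
    if n=="wrist":
        T=np.eye(4);T[:3,:3]=obs["eef_rot"];T[:3,3]=obs["position"];W=T@c["T_tool_cam"]
    else: W=c["world_from_camera"]
    d=(np.asarray(uv,float).reshape(-1,2)-[c["cx"],c["cy"]])/[c["fx"],c["fy"]]
    s=d.copy()
    for _ in range(10): s=d/(1+c["k1"]*(s**2).sum(1,keepdims=True))
    return W[:3,3],np.c_[s,np.ones(len(s))]@W[:3,:3].T
def onz(n,uv,z,obs=None):
    o,d=ray(n,uv,obs); return o+d*((z-o[2])/d[:,2:3])
def cab():
    P=np.load("cab.npy"); return P[:2],P[2]   # origin xy, yaw
def c2w(x,y,z):
    o,a=cab(); c,s=np.cos(a),np.sin(a); return np.array([o[0]+c*x-s*y,o[1]+s*x+c*y,z])
def w2c(p):
    o,a=cab(); c,s=np.cos(a),np.sin(a); d=np.asarray(p)[...,:2]-o; return np.stack([c*d[...,0]+s*d[...,1],-s*d[...,0]+c*d[...,1]],-1)
E
python3 - <<'E'
from h import *
im=cv2.imread("pics/top0.png")
cv2.imwrite("pics/top0z.png",cv2.resize(im[55:225,195:370],None,fx=4.4,fy=3.5*4.4/4.4 if 0 else 3.5,interpolation=cv2.INTER_CUBIC))
hsv=cv2.cvtColor(im,cv2.COLOR_BGR2HSV)
w=cv2.inRange(hsv,(0,0,185),(180,40,255)); w[:60]=0;w[190:]=0;w[:,:195]=0;w[:,370:]=0
k=max(cv2.findContours(w,cv2.RETR_EXTERNAL,cv2.CHAIN_APPROX_NONE)[0],key=cv2.contourArea)
hl=cv2.convexHull(k); print(cv2.contourArea(k)); print(cv2.approxPolyDP(hl,3,True).reshape(-1,2).tolist())
for nm,lo,hi in (("disc",(15,120,140),(32,255,255)),("red",(0,180,120),(6,255,255))):
    m=cv2.inRange(hsv,lo,hi); m[:60]=0;m[175:]=0;m[:,:208]=0;m[:,350:]=0
    k=[c for c in cv2.findContours(m,cv2.RETR_EXTERNAL,cv2.CHAIN_APPROX_NONE)[0] if cv2.contourArea(c)>5]
    for c in k: print(nm,cv2.contourArea(c),c.reshape(-1,2).mean(0),cv2.boundingRect(c))
    p=np.vstack(k); print(cv2.minEnclosingCircle(p))
E
```

```text
14186.5
[[198, 60], [338, 65], [358, 157], [331, 189], [217, 178]]
disc 7.0 [343.     173.5625] (339, 173, 9, 2)
disc 23.5 [210.84210526 172.10526316] (208, 170, 7, 5)
disc 227.0 [294.43902439 149.14634146] (285, 135, 25, 24)
disc 235.5 [307.50793651 136.65079365] (294, 127, 24, 24)
disc 98.5 [209.27586207 148.67816092] (208, 127, 6, 42)
disc 62.0 [347.04545455  84.90909091] (343, 77, 7, 19)
disc 7.0 [240.    76.25] (233, 76, 15, 2)
disc 68.5 [255.75555556  66.8       ] (253, 60, 7, 16)
((278.5, 125.5), 85.57170867919922)
red 37.5 [222.4  151.24] (220, 147, 6, 10)
((222.0, 151.3333282470703), 4.772702217102051)
```

View pics/top0z.png

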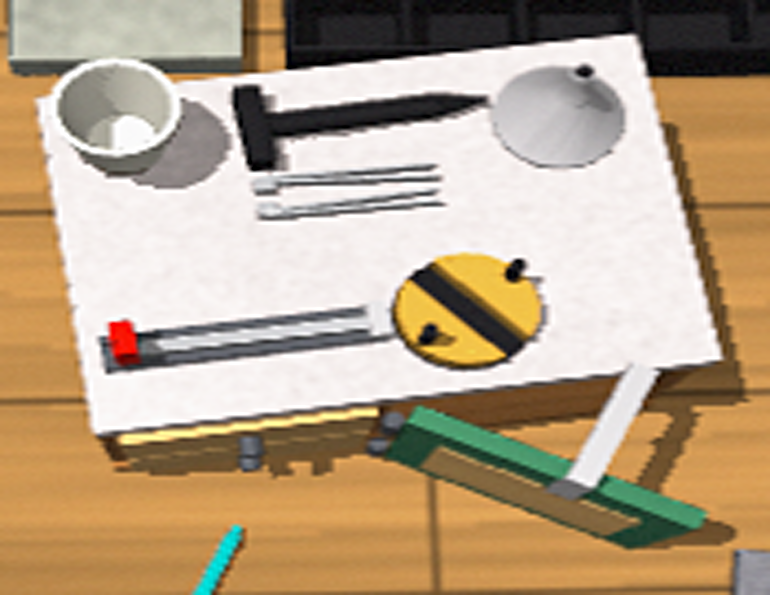

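Run:
```python
from h import *
uv=[(217,178.7),(358.6,157.3),(339.8,65),(203.6,83)]
C=np.array([(-55,220),(-55,-140),(200,-140),(200,220)])/1e3
W=onz("top",uv,.16)[:,:2]
cm,wm=C.mean(0),W.mean(0); A=(C-cm).T@(W-wm); a=np.arctan2(A[0,1]-A[1,0],A[0,0]+A[1,1])
R=np.array([[np.cos(a),-np.sin(a)],[np.sin(a),np.cos(a)]]); o=wm-R@cm
print(o,a,((W-o)@R-C)*1e3)
np.save("cab.npy",[*o,a])
z=lambda x,y:(195+x/4.4,55+y/3.5)
print("disc",w2c(onz("top",z(470,310),.176)))
print("pegs",w2c(onz("top",[z(517,268),z(430,330)],.2)))
print("tab",w2c(onz("top",z(120,328),.2)))
print("door edge",w2c(onz("top",[z(705,515),z(630,545)],.154)),"eye",w2c(onz("top",z(640,375),.175)))
for xy in((0,0),(0,200),(-60,-100)): print(c2w(xy[0]/1e3,xy[1]/1e3,.16))
```

```text
[ 0.61021177 -0.14346996] 0.13258524064039037 [[ 0.46922071 -1.30822333]
 [ 1.89599967  2.14677825]
 [-1.30202326  0.22348898]
 [-1.06319712 -1.0620439 ]]
disc [[-0.00170639  0.00029285]]
pegs [[ 0.01734114 -0.02550382]
 [-0.01904612  0.02919318]]
tab [[0.0069142  0.19427902]]
door edge [[-0.16212539 -0.10868055]
 [-0.17650178 -0.06278453]] eye [[-0.06163632 -0.08550024]]
[ 0.61021177 -0.14346996  0.16      ]
[0.58377234 0.05477473 0.16      ]
[ 0.56395808 -0.25052413  0.16      ]
```

```bash
cat >> h.py <<'E'
def ori(ang):  # tool x at angle ang in cabinet frame, tool z down
    a=cab()[1]+ang; x=np.array([np.cos(a),np.sin(a),0]); z=np.array([0,0,-1.]); return np.c_[x,np.cross(z,x),z]
def save(n,f):
    o=env.get_obs(); im=env.get_image(n); cv2.imwrite(f"pics/{f}.png",im[:,:,::-1]); return o,im
def st(t=""):
    o=env.get_obs(); print(t,"t=%.2f"%o["time"],"cab",(w2c(o["position"])*1e3).round(1),"z",o["position"][2].round(4),"F",np.round(o["contact_force"],1)); return o
E
python3 - <<'E'
from h import *
R=ori(-np.pi/2)
for p in((-.215,-.11,.25),(-.215,-.11,.132),(-.072,-.11,.132)): print(env.inverse_kinematics(c2w(*p),R))
for p in((-.03,.065,.182),(0,.235,.175),(0,.08,.175)):
    for a in(0,np.pi):print(env.inverse_kinematics(c2w(*p),ori(a)))
env.grip(0.0); st()
env.move_ptp(c2w(-.215,-.11,.25),R); st()
env.move_straight(c2w(-.215,-.11,.132)); st()
print(env.move_straight(c2w(-.09,-.11,.132),speed=.06,guard=15)); st()
print(env.move_straight(c2w(-.068,-.11,.132),speed=.02,guard=10)); st()
save("top","top1"); save("wrist","wr1")
E
```

```text
[-8.37486179e-01 -3.25297345e-03  1.78250337e+00 -4.44089210e-16
  1.36234225e+00  6.00724907e-01]
[-8.37486179e-01  1.38285858e-01  1.88995772e+00 -4.44089210e-16
  1.11334907e+00  6.00724907e-01]
[-6.35817664e-01  3.72738511e-01  1.59563093e+00 -4.44089210e-16
  1.17322321e+00  8.02393422e-01]
[-3.49428553e-01  2.43015336e-01  1.65265450e+00 -4.44089210e-16
  1.24592282e+00 -4.82013794e-01]
[-3.49428553e-01  2.43015336e-01  1.65265450e+00 -4.44089210e-16
  1.24592282e+00  2.65957886e+00]
[-4.91272714e-02  2.68000897e-01  1.63688782e+00 -4.44089210e-16
  1.23670394e+00 -1.81712512e-01]
[-4.91272714e-02  2.68000897e-01  1.63688782e+00 -4.44089210e-16
  1.23670394e+00  2.95988014e+00]
[-3.03213790e-01  3.03713620e-01  1.59156602e+00 -4.44089210e-16
  1.24631301e+00 -4.35799031e-01]
[-3.03213790e-01  3.03713620e-01  1.59156602e+00 -4.44089210e-16
  1.24631301e+00  2.70579362e+00]
 t=1.45 cab [-454.1 -336.8] z 0.2387 F [-0.4 -0.4 -0.1]
 t=2.70 cab [-215.3 -110.7] z 0.2501 F [-0.1 -0.1  0.6]
 t=3.63 cab [-214.7 -110.8] z 0.1328 F [ 0.2 -0.8  1.2]
True
 t=4.80 cab [-148.7 -112.4] z 0.132 F [-0.3 -3.1  1.8]
True
 t=5.82 cab [-145.1 -114.1] z 0.1319 F [-0.4 -2.1  1.4]
```

Run:
```python
import cv2
a=cv2.imread("pics/top1.png")[55:235,195:395]; cv2.imwrite("pics/top1z.png",cv2.resize(a,None,fx=3.3,fy=3.3,interpolation=cv2.INTER_CUBIC))
```

```text
(no output)
```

View pics/top1z.png

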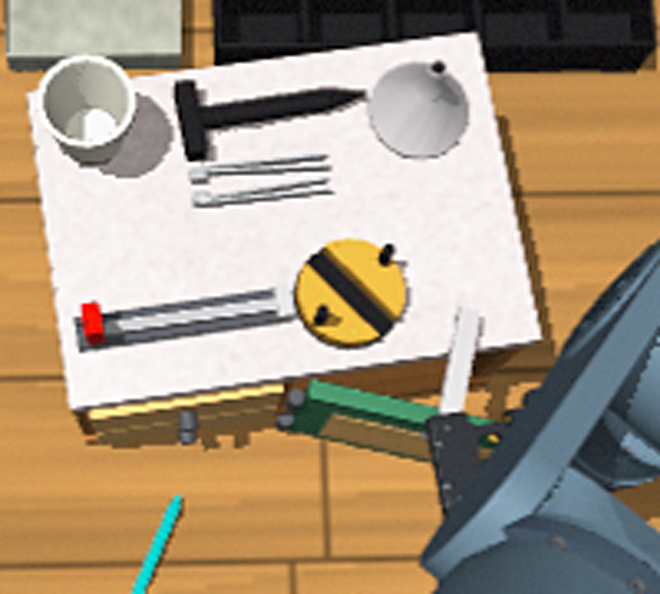

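View pics/wr1.png

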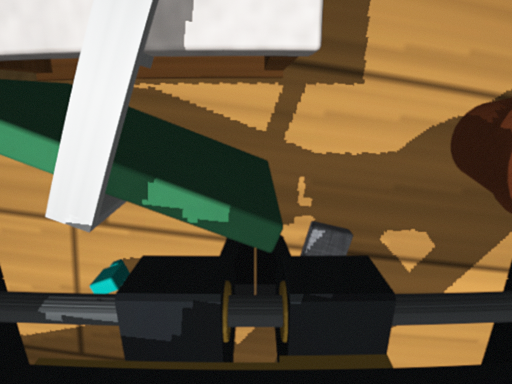

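The door is partly shut, and the finger touches it near its free edge (wrist view about (255,240)). The guard stopped the move on an impact transient, so I'll continue with a looser one.

Run:
```python
from h import *
print(env.move_straight(c2w(-.095,-.11,.132),speed=.05,guard=40)); st()
print(env.move_straight(c2w(-.070,-.11,.132),speed=.03,guard=30)); st()
save("top","top2"); save("wrist","wr2")
a=cv2.imread("pics/top2.png")[55:235,195:395]; cv2.imwrite("pics/top2z.png",cv2.resize(a,None,fx=3.3,fy=3.3,interpolation=cv2.INTER_CUBIC))
```

```text
True
 t=6.49 cab [-124.9 -121.6] z 0.1322 F [-1.1 -5.6  0.8]
True
 t=7.34 cab [-109.6 -125.7] z 0.1323 F [-0.2 -4.2  0.8]
```

View pics/top2z.png

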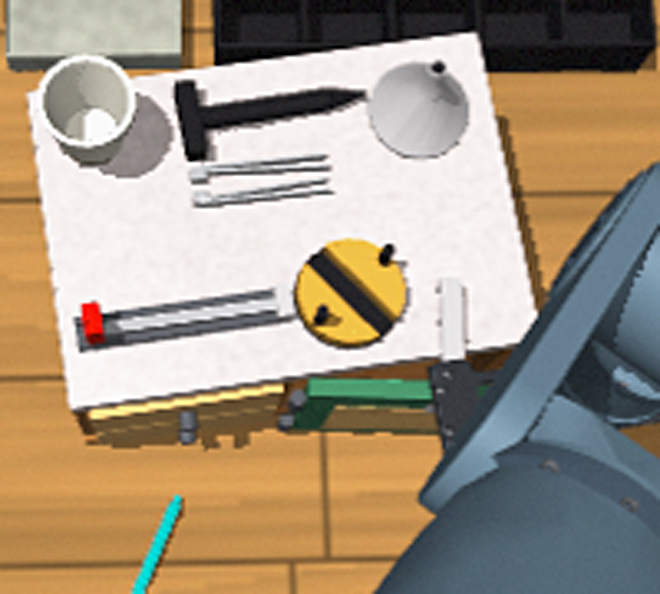

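View pics/wr2.png

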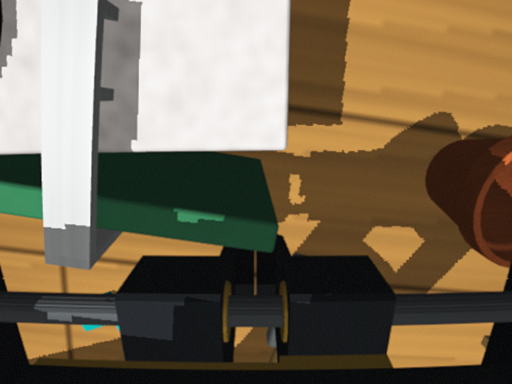

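Run:
```python
from h import *
env.move_straight(c2w(-.13,-.125,.132)); st()
env.move_straight(c2w(-.13,-.095,.132)); st()
for x in(-.115,-.105,-.095,-.088):
    print(env.move_straight(c2w(x,-.095,.132),speed=.03,guard=35)); st()
save("wrist","wr3")
```

```text
t=7.72 cab [-130.5 -124.2] z 0.1315 F [-0.3 -0.   0.3]
 t=8.07 cab [-129.5  -94.5] z 0.1321 F [ 0.4 -0.2 -0. ]
False
 t=8.72 cab [-115.  -95.] z 0.1319 F [ 0.5  0.4 -0.1]
False
 t=9.21 cab [-104.8  -94.9] z 0.132 F [-0.4  1.  -0.1]
False
 t=9.69 cab [-94.8 -94.9] z 0.132 F [-1.4  0.7  0.2]
False
 t=10.07 cab [-87.8 -94.9] z 0.132 F [-0.3  0.9  0.5]
```

View pics/wr3.png

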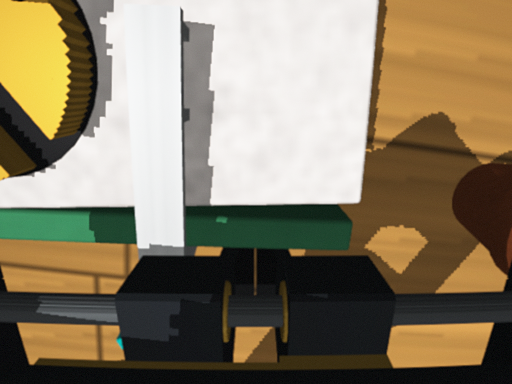

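Smooth now: the door (green band, v≈207–250) is nearly parallel to the cabinet edge. I'll push it to the stop.

Run:
```python
from h import *
for x in(-.082,-.079,-.076,-.073,-.070,-.067):
    g=env.move_straight(c2w(x,-.095,.132),speed=.02,guard=12); o=st(g)
    if g: break
save("wrist","wr4")
```

```text
False t=10.57 cab [-81.8 -95. ] z 0.132 F [ 0.4 -0.4  0.2]
False t=10.88 cab [-79.2 -95. ] z 0.1319 F [-1.3 -0.8  0.5]
True t=11.08 cab [-79.4 -94.8] z 0.1315 F [-0.1 -0.7  0.4]
```

View pics/wr4.png

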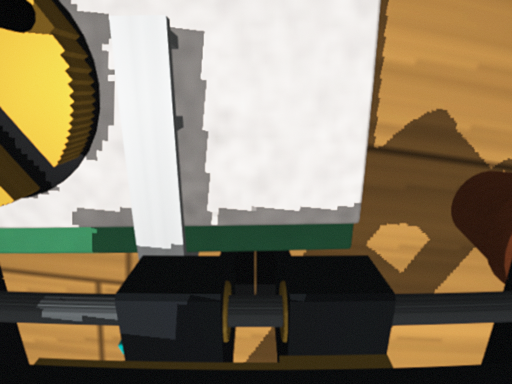

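The stop was felt at x≈-79, which matches a shut door, and the band is parallel to the cabinet edge. I'll give one firmer press, then back off and look from above.

Run:
```python
from h import *
g=env.move_straight(c2w(-.070,-.095,.132),speed=.02,guard=20); st(g)
env.move_straight(c2w(-.12,-.095,.132)); 
env.move_straight(c2w(-.12,-.095,.30),speed=.25); st()
env.move_ptp(c2w(-.03,.07,.33),ori(0)); st()
env.sleep(.2)
o,_=save("wrist","wr5"); save("top","top5"); np.save("o5.npy",np.c_[o["eef_rot"],o["position"]])
```

```text
True t=11.44 cab [-79.6 -94.3] z 0.1305 F [ 0.1 -0.3  1.1]
 t=12.68 cab [-120.2  -94.4] z 0.2984 F [ 0.1 -0.2 -0.7]
 t=13.84 cab [-30.4  69.8] z 0.3288 F [ 0.4 -0.6 -0.5]
```

View pics/wr5.png

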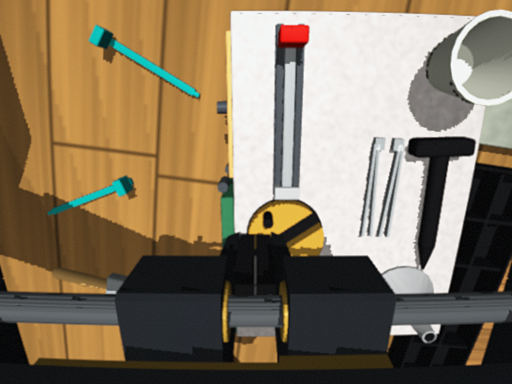

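The wrist view shows the red tab at (294,35), the staple at (287,194), and one peg at (268,218) on the disc. I'll check these against my frame.

Run:
```python
from h import *
A=np.load("o5.npy"); o={"eef_rot":A[:,:3],"position":A[:,3]}
for n,uv,z in(("tab rear top corners",[(280,26),(309,26)],.2),("tab top mid",[(294,35)],.2),("staple corners",[(274,187),(299,187),(274,200),(299,200)],.177),("peg top",[(268,215)],.2),("top corner FL",[(231,11)],.16),("disc left/top edge",[(247,228),(284,200)],.176)):
    print(n,(w2c(onz("wrist",uv,z,o))*1e3).round(1).tolist())
a=cv2.imread("pics/top5.png")[55:235,195:395]; cv2.imwrite("pics/top5z.png",cv2.resize(a,None,fx=3.3,fy=3.3,interpolation=cv2.INTER_CUBIC))
```

```text
tab rear top corners [[-9.4, 201.0], [13.8, 201.1]]
tab top mid [[2.0, 194.3]]
staple corners [[-10.8, 60.4], [14.0, 60.4], [-10.6, 46.9], [14.5, 46.9]]
peg top [[-17.4, 39.6]]
top corner FL [[-51.3, 221.9]]
disc left/top edge [[-37.9, 16.1], [-0.5, 46.5]]
```

View pics/top5z.png

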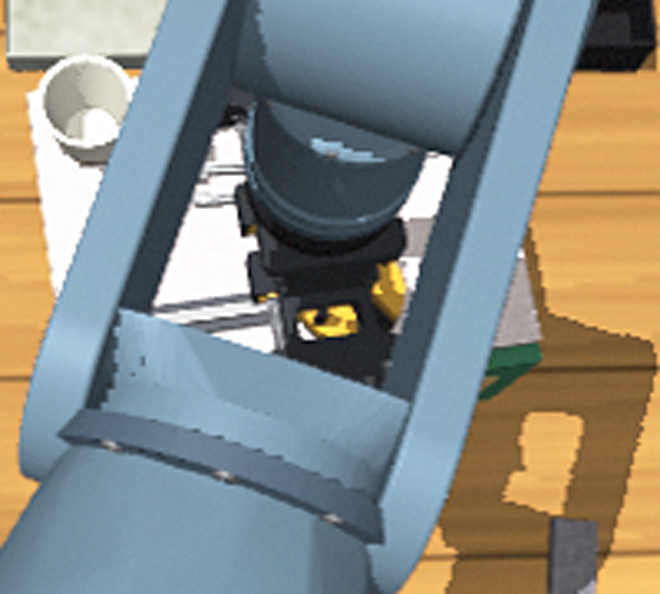

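Run:
```python
from h import *
env.move_straight(c2w(-.03,.066,.25),speed=.2)
env.move_straight(c2w(-.03,.066,.183),speed=.1); st()
for y in(.045,.035,.025,.0155):
    g=env.move_straight(c2w(-.031,y,.183),speed=.03,guard=25); st(g)
    if g: break
env.move_straight(c2w(-.031,.03,.183)); env.move_straight(c2w(-.031,.03,.25),speed=.2)
env.move_ptp(c2w(0,.13,.33),ori(0)); env.sleep(.2)
o,_=save("wrist","wr6"); np.save("o6.npy",np.c_[o["eef_rot"],o["position"]]); st()
```

```text
t=15.51 cab [-29.5  65.8] z 0.1837 F [ 0.7 -0.3 -0.6]
False t=16.36 cab [-31.3  45.6] z 0.1829 F [-2.4  2.9  2.3]
True t=16.63 cab [-33.4  44.1] z 0.1823 F [-0.1  0.6  1. ]
 t=18.21 cab [ -0.8 128.8] z 0.3282 F [0.9 0.7 0. ]
```

View pics/wr6.png

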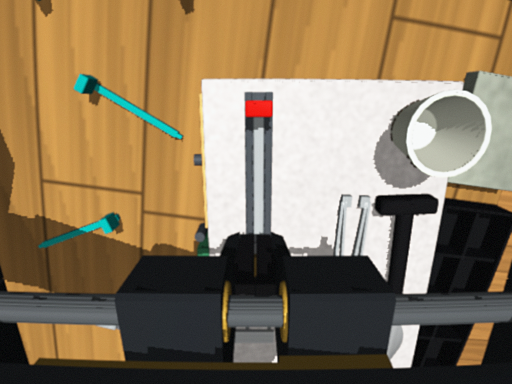

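The disc is hidden behind the fingers at this pose; the guard stopped me early. I'll view from a TCP further to -y.

Run:
```python
from h import *
env.move_straight(c2w(0,-.06,.33),speed=.25); env.sleep(.2)
o,_=save("wrist","wr7"); np.save("o7.npy",np.c_[o["eef_rot"],o["position"]]); st()
```

```text
t=19.37 cab [  0.3 -58.7] z 0.3304 F [-0.5 -0.2 -0.1]
```

View pics/wr7.png

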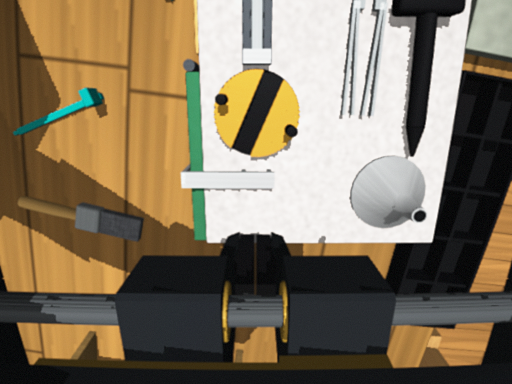

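Very clear view: pegs at (221,99) and (291,130), slot from (272,72) to (243,152), the strap at v≈180 square to the bar, the door flush. The disc has turned and about 0.4 rad remains.

```bash
cat > meas.py <<'E'
from h import *
def disc_angle(im_bgr,o):
    hsv=cv2.cvtColor(im_bgr,cv2.COLOR_BGR2HSV); m=cv2.inRange(hsv,(18,130,130),(32,255,255)); m[:, :205]=0;m[:,315:]=0;m[:50]=0;m[170:]=0
    k=[c for c in cv2.findContours(m,cv2.RETR_EXTERNAL,cv2.CHAIN_APPROX_NONE)[0] if cv2.contourArea(c)>300]
    p=np.vstack(k); (cx,cy),r=cv2.minEnclosingCircle(p)
    hl=cv2.convexHull(p).reshape(-1,2).astype(float); c=w2c(onz("wrist",[(cx,cy)],.176,o))
    # dark slot: points inside disc nearby centre
    g=cv2.cvtColor(im_bgr,cv2.COLOR_BGR2GRAY); Y,X=np.mgrid[:384,:512]; rr=np.hypot(X-cx,Y-cy)
    d=((g<70)&(rr<r*.55)).astype(np.uint8); n,l,s,_=cv2.connectedComponentsWithStats(d); i=1+s[1:,4].argmax()
    q=np.argwhere(l==i)[:,::-1].astype(np.float32); L=cv2.fitLine(q,cv2.DIST_HUBER,0,.01,.01).ravel()
    e=w2c(onz("wrist",[L[2:]-20*L[:2],L[2:]+20*L[:2]],.17,o)); v=e[1]-e[0]
    print("disc c",(c*1e3).round(1),"px",(cx,cy,r),"slot angle from y",np.round((np.arctan2(v[1],v[0])-np.pi/2+np.pi/2)%np.pi-np.pi/2,3))
E
python3 - <<'E'
from meas import *
A=np.load("o7.npy"); o={"eef_rot":A[:,:3],"position":A[:,3]}; im=cv2.imread("pics/wr7.png")
disc_angle(im,o)
P=lambda uv,z:print((w2c(onz("wrist",uv,z,o))*1e3).round(1).tolist())
P([(221,97),(291,130)],.2); P([(244,48),(271,48),(244,66),(271,66)],.177); P([(181,172),(273,172),(273,189),(181,189)],.178); P([(207,242),(433,242)],.16)
P([(196,240),(206,240),(188,72)],.154)
E
```

```text
disc c [[1.9 4.2]] px (255.88839721679688, 112.44196319580078, 43.984806060791016) slot angle from y -0.416
[[-27.8, 17.9], [32.4, -9.6]]
[[-8.9, 59.9], [15.0, 60.0], [-8.9, 44.9], [15.2, 44.9]]
[[-71.1, -52.4], [18.7, -52.2], [19.1, -69.4], [-72.2, -69.6]]
[[-51.8, -136.0], [202.5, -136.3]]
[[-65.2, -136.5], [-53.8, -136.4], [-64.1, 41.7]]
```

The strap is square to within 0.2 mm, so the door is shut. The slot is off by -0.42 rad. The wrist view has my frame about (2.5,3) mm off, so I'll split the difference, then continue the peg push.

Run:
```python
from meas import *
w=c2w(.0015,.002,0); P=np.load("cab.npy"); P[:2]=w[:2]; np.save("cab.npy",P)
env.move_straight(c2w(-.032,.06,.28),speed=.25)
env.move_straight(c2w(-.032,.048,.183),speed=.15); st()
for y in(.033,.025,.019,.0145):
    g=env.move_straight(c2w(-.032,y,.183),speed=.025,guard=30); st(g)
    if g: break
env.move_straight(c2w(-.032,.035,.183)); env.move_straight(c2w(-.032,.035,.25),speed=.2)
env.move_straight(c2w(0,-.06,.33),speed=.25); env.sleep(.2)
o,im=save("wrist","wr8"); st(); disc_angle(im[:,:,::-1].copy(),o)
```

```text
t=20.86 cab [-31.3  47.3] z 0.184 F [-0.1  1.   0.5]
False t=21.61 cab [-32.1  33. ] z 0.1829 F [-0.4  0.4 -0.6]
False t=22.07 cab [-32.2  25. ] z 0.1827 F [-1.3  1.2 -0.9]
False t=22.47 cab [-31.7  18.5] z 0.1831 F [-0.5  0.4 -0.5]
False t=22.80 cab [-31.7  13.9] z 0.1832 F [-1.1  0.4  0.2]
 t=24.48 cab [ -0.3 -58.8] z 0.329 F [0.5 0.7 0.9]
disc c [[0.7 2.2]] px (255.9574737548828, 114.85169982910156, 43.811744689941406) slot angle from y 0.005
```

View pics/wr8.png

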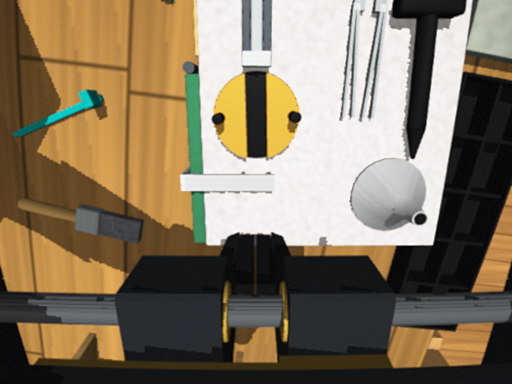

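The slot now lines up (0.005 rad), and the pegs are level at v≈117. Next I'll push the bar by its tab.

Run:
```python
from meas import *
env.move_straight(c2w(0,.24,.30),speed=.25)
env.move_straight(c2w(0,.24,.177),speed=.15); st()
for y in(.20,.16,.12,.095,.088):
    g=env.move_straight(c2w(0.0005,y,.177),speed=.05,guard=20); st(g)
    if g: break
```

```text
t=26.81 cab [  0.7 239.7] z 0.1781 F [ 0.3 -0.8  0.7]
False t=27.76 cab [  0.4 199.9] z 0.1768 F [-0.3 -0.9  0.4]
False t=28.71 cab [  0.6 159.9] z 0.1771 F [-0.4 -1.   1.6]
False t=29.66 cab [  0.4 119.8] z 0.1768 F [-0.3 -0.4  0.5]
False t=30.31 cab [ 0.5 94.6] z 0.177 F [ 0.3  0.3 -0.9]
False t=30.60 cab [ 0.5 87.6] z 0.177 F [-0.2  0.5 -1. ]
```

Run:
```python
from meas import *
for y in(.085,.082,.079,.076,.073,.070):
    g=env.move_straight(c2w(0.0005,y,.177),speed=.02,guard=10); st(g)
    if g: break
env.move_straight(c2w(0,.11,.177)); env.move_straight(c2w(0,.11,.30),speed=.25)
env.move_straight(c2w(0,-.08,.33),speed=.25); env.sleep(.2)
o,im=save("wrist","wr9"); st(); disc_angle(im[:,:,::-1].copy(),o); np.save("o9.npy",np.c_[o["eef_rot"],o["position"]])
```

```text
False t=30.90 cab [ 0.5 84.8] z 0.177 F [-0.3  0.2 -0.1]
False t=31.20 cab [ 0.5 82.2] z 0.177 F [-0.5  2.8  0.1]
True t=31.41 cab [ 0.2 82.3] z 0.1766 F [-0.4  1.1  1.2]
 t=33.55 cab [  0.3 -78.7] z 0.3301 F [ 0.2 -0.3 -0.9]
disc c [[0.4 1.9]] px (254.9205780029297, 93.85557556152344, 44.76103591918945) slot angle from y 0.006
```

View pics/wr9.png

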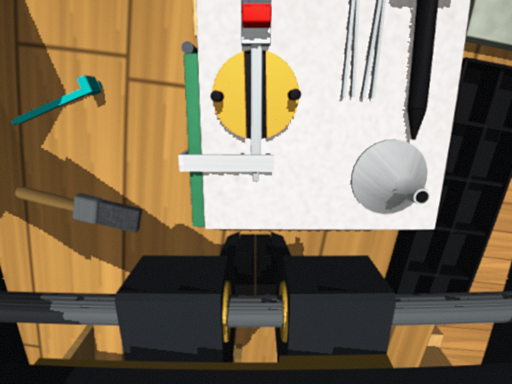

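The bar is through the disc and the eye, with the nose at (256,180) and the red tab at (256,13) against the staple. I'll measure the nose and the gap from the tab to the staple.

Run:
```python
from meas import *
A=np.load("o9.npy"); o={"eef_rot":A[:,:3],"position":A[:,3]}; im=cv2.imread("pics/wr9.png")
P=lambda t,uv,z:print(t,(w2c(onz("wrist",uv,z,o))*1e3).round(1).tolist())
P("nose",[(256,181)],.165);P("nose hi",[(256,175.5)],.17);P("strap",[(180,155),(272,155),(272,173),(182,170)],.178)
P("corner",[(205,228),(434,228)],.16); P("tab front top",[(243,26)],.2); P("staple",[(243,44)],.177)
g=np.hstack([cv2.resize(im[140:200,170:290],(480,240),interpolation=cv2.INTER_CUBIC),cv2.resize(im[0:100,220:290],(280,240*1),interpolation=cv2.INTER_CUBIC)])
cv2.imwrite("pics/wr9z.png",g)
env.move_straight(c2w(-.02,.10,.33),speed=.25); env.sleep(.2); o,im=save("wrist","wr10")
np.save("o10.npy",np.c_[o["eef_rot"],o["position"]])
```

```text
nose [[1.8, -83.5]]
nose hi [[1.7, -76.5]]
strap [[-71.5, -54.6], [17.0, -54.4], [17.3, -72.0], [-70.4, -69.3]]
corner [[-53.6, -137.8], [199.3, -137.4]]
tab front top [[-9.3, 54.2]]
staple [[-10.3, 44.3]]
```

View pics/wr9z.png

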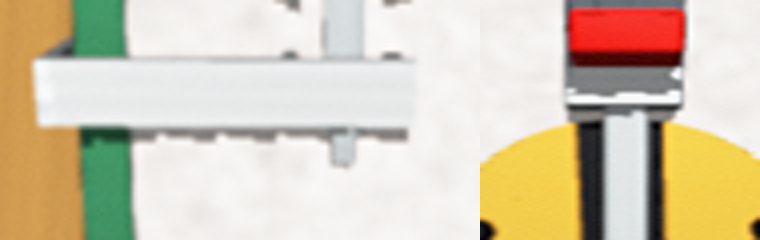

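View pics/wr10.png

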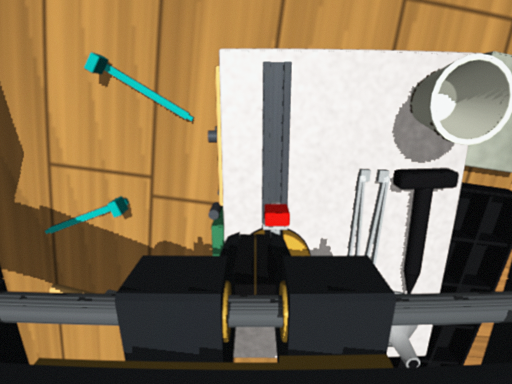

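Run:
```python
from h import *
env.hand_in(); st()
```

```text
the job is handed in; nothing more can be done
the job is handed in; nothing more can be done
```

The cabinet is locked and the job is handed in, at about 35 s of the 64 s allowed. The hand-in gives no verdict, so what follows rests on my own checks.

**What I did:**
- **Door:** I pushed it shut until I felt a firm stop, with the TCP at cabinet x of about -79.5 mm.
- **Disc:** I turned it by a black peg to its pi position.
- **Bar:** I pushed it by the red tab through the disc and the eye until the tab met the staple. The stop was felt at TCP y of about 82 mm.

**Last checks:**
- **Slot:** it measured 0.006 rad off the bar's line.
- **Door:** its hasp strap was square to the bar in the last wrist picture, so the door still looked shut.
- **Bar:** the nose measured about y -83.5 mm, x +1.8 mm, past the eye, with the tab against the staple. That assumes the visible tip is at mid-height of the bar. A second reading off another edge, taken at the height of the bar's top, gave -76.5 mm, just outside the -77 mm limit. I trusted -83.5 mm because of the felt stop and the tab against the staple.
- **Bystanders:** I saw nothing displaced in the pictures. I did not measure them.

**What went wrong or disagreed:**
- The force guard stopped the door push and the first peg push early. I finished both in smaller steps; for the door I also moved the fingertips nearer the hinge.
- The top and wrist cameras disagreed by about 2–3 mm, so I split the difference. The last wrist picture still showed about 2 mm of that.

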